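Tip the lunch box down and push it home

ROBOT

A 6-joint arm with a two-finger parallel gripper is mounted at the origin on the work surface. World frame = base frame: x ahead of the robot, y to its left, z up, the work surface at z = 0. Lengths are in mm, angles in degrees, forces in N, time in s.
With the tool pointing down it reaches from about 350 to 850 mm from the base axis. Payload 8.1 kg.
Tool frame: the origin (TCP) lies midway between the tips of the shut fingers; the grasp point (between the pads) lies 19 mm behind it; z points along the fingers, y is the line along which they close (so a half turn about z gives the same grasp; the last joint's range is limited). The gripper opens to 85 mm and grips with 20 to 120 N. Pads are 22 mm wide; open, the fingers measure 114 mm over their backs; the gripper's body (76 mm by 85 mm) begins 54 mm behind the grasp point. The pads swing forward as they close: fully open they stand 13 mm farther back than shut.
Start: joints at [-70.611, 7.471, 85.268, -0, 87.261, -4.893], TCP at [246.756, -546.916, 231.292] pointing down, gripper open.
Joint ranges: [-169.43, 169.43], [-51.17, 129.36], [1.28, 143.12], [-76.62, 256.62], [0, 156.53], [-152.29, 152.29]. Speed limits (degrees/s): [136.94, 136.94, 159.86, 180, 180, 180].

INTERFACE

Orientations are given as [roll, pitch, yaw] about the fixed x, y, z axes, in that order (R = Rz(yaw) Ry(pitch) Rx(roll)).
In Python, from bench import r gives the robot as it stands.
- The arm moves only by the tool send_rows, never from a script. Its argument "increments" is a list of rows, each a list of 6 numbers: the shift along the tool's x, y, z in mm, then the turn, a rotation vector about the tool's x, y, z in rad. A call has 1 to 5 rows; each row shifts and turns the commanded pose from where the row before left it, along the tool's axes as they then stand; what a row does not reach is not made up. A row lasts 1/8 s, in which the tool goes at most 62.5 mm and 10.7 degrees, less where a joint would pass 70% of its speed; a pose out of reach is approached as far as the arm can. A call is refused whole if a number of a shift passes 62.5 or a number of a turn 0.188, either way. A call with a gripper value outside its range is refused whole. "grip" is the closure, from -1 (fully open) to 1 (shut), set as the call begins (left out, the last holds). The fingers move at their own pace and stop on an object; "grip_force" is the grip in N (left out, the last holds). Time passes only in rows, so rows that do not move let the fingers close. It gives the time, the measured TCP pose, the force, the opening and the grip force at its end, in the units of the state.
- r.sense(): the state, without advancing time (a new reading comes with each control period).
- r.snapshot(name): name is "side" or "top" or "wrist"; returns a dict with "img" (480x640x3 uint8, blue, green, red), "z_map" (480x640 float32, mm along the optical axis (not along the pixel's ray), 0 where there is no reading), "fx", "fy", "cx", "cy" (pixels), "view" (4x4, takes a point from world to camera coordinates). Camera axes: x right, y down, z forward; pixel columns grow to the right and rows downward; lengths in mm; the calibration is good to about 2 mm. A picture is of the moment at which its call begins.
- r.hand_in(): hands the job in; it is judged then, once.
The state is a dict: "time": time; "joint_pos": joint angles; "qd": joint speeds; "joint_efforts": joint torques, N m; "tool_pos": TCP position; "tcp_rot": TCP orientation; "ft_force": force on the tool from outside, world axes, zero at the start; "wrist_torque": the same for the moment, N m; "finger_gap": finger opening in mm; "grip_force": force on a finger pad.
Only numpy, scipy, OpenCV 4.12 (cv2) and the standard library are available. Lean on these libraries where they do the work, as an engineer would, in place of code of your own. Each camera call takes 0.05 s, during which the arm holds its last target. There are 200 camera calls.

TASK

The larger steel lunch box, the one with a latch on each end, has been left standing on its long edge. Push it over with the fingertips so that it comes down on its base with the lid up, then push it back along the fridge top until its long side lies flat against the low metal rail, and take the hand away. Only push it, never lift it, and leave everything else where it stands.

Things in the scene. Friction and masses are not known exactly. Their poses are not given: they have to be found in the camera images.
- lunch_box: Larger steel lunch box, a latch on each short end: 110 mm (x) by 160 mm (y; 174 over latches) by 55 mm high (z), 0.3-0.55 kg, shut, in one piece. Origin: centre of its base; z runs from base to lid. It starts standing on a long side, 110 mm tall: its x up, lid facing roughly the robot, base away from it; it comes down at least 10 mm short of the rail.
- pivot_edge (a point): Middle of the long bottom edge about which the lunch box tips on to its base, at x = -55 mm, y = 0, z = 0 of the lunch box. It is on the fridge top (height 0) at the start and stays there as the box tips and slides.
- back_left (a point): Point on the long side of the lunch box that must end against the rail, at x = +55, y = +75, z = 27.5 mm of the lunch box.
- back_right (a point): The same at x = +55, y = -75, z = 27.5 mm of the lunch box.
- rail: Straight low aluminium guard rail fixed to the fridge top beyond the boxes, 700 mm long (its y), 12 mm thick, 36 mm high. Origin: on its front face (the one towards the robot), mid-length, at the fridge top. Its x points away from the robot, square to the face; the robot's side is at negative x.
- tin: Bystander: smaller steel tin without latches, 85 by 120 by 42 mm, standing on its long side like the lunch box, 85 mm tall. Origin: centre of its base, which faces roughly away from the robot, 42.5 mm up.
- tumbler: Bystander: glass tumbler, 68 mm across, 110 mm tall, standing between the two boxes and a little nearer the robot. Origin: centre of its underside.
- bowls: Bystander: nest of three white bowls far to the left, 156 mm across, about 80 mm tall. Origin: centre of the underside.
- caddy: Bystander: plastic cutlery caddy, 110 by 160 by 130 mm with cutlery up to 210 mm, far to the left. Origin: centre of the underside.
- brush: Bystander: bottle brush lying far to the right, 290 mm long along its x, 44 mm thick. Origin: underside, where handle and wire meet.
- jar: Bystander: glass jar to the far right, 70 mm across, 100 mm tall. Origin: centre of the underside.
- can: Bystander: tin can to the near right, 74 mm across, 110 mm tall. Origin: centre of the underside.
There are look-alikes about, which are no part of the job. What is shaped like the lunch_box but orange or pink is not meant.

How it is judged (in metres and radians):
On the way:
1. the lunch box lies on its base, lid up (angle between lunch_box's own z axis and vertical below 0.08 rad and height (world z) of lunch_box below 0.01 m), for 0.2 s.
At the end, for the whole second after the job is handed in: The lunch box lies at rest on its base on the fridge top, lid up (within 0.06 rad), with both end points of its long side within 6 mm of the rail's front face and within the rail's length (angle between lunch_box's own z axis and vertical below 0.06 rad and height (world z) of each of lunch_box, pivot_edge below 0.006 m and x of back_left in the frame of rail between -0.006 and 0.004 m and x of back_right in the frame of rail between -0.006 and 0.004 m and y of back_left in the frame of rail between -0.35 and 0.35 m and y of back_right in the frame of rail between -0.35 and 0.35 m and linear speed of lunch_box below 0.01 m/s); the robot touches nothing.
It fails at once if the lunch box is lifted or carried, or tipped the wrong way: its tipping edge rises 30 mm (height (world z) of pivot_edge above 0.03 m).
It fails at once if another thing is moved by more than 15 mm or knocked over (distance of any of tin, tumbler, bowls, caddy, brush, jar, can from where it was at the start of the episode above 0.015 m or angle between any of tumbler, bowls, caddy, jar, can's own z axis and vertical above 0.4 rad).
It also fails if it takes over 48 s, if anything falls off the work surface, if the arm or the gripper's body presses on something with over 40 N, if the wrist force passes 120 N, or if a joint passes its speed limit or range.

## Working session

There is one attempt and no reset: what is moved stays moved. The work goes in short steps, Python scripts to look and compute and a tool call to move; the robot and the scene stay as the last step left them, time stands still between calls to the robot, and variables do not carry over. Pictures are saved under pics/ and viewed, at most 10 in all, crops included, and the job is handed in when it is done.

Besides the shell and the picture viewer there is one more tool, called after "Emit:" by a JSON object that holds its "method" and its "body", one argument or row to a line. send_rows: Moves the arm, as the interface text tells. Its arguments: {"type":"object","properties":{"increments":{"type":"array"},"grip":{"type":"number"},"grip_force":{"type":"number"}},"required":["increments"]}

```bash
mkdir -p pics; cat > h.py <<'E'
import numpy as np, cv2
from bench import r
def world(s,mask=None):
    z=s["z_map"]; v,u=np.mgrid[0:480,0:640]
    P=np.stack([(u-s["cx"])/s["fx"]*z,(v-s["cy"])/s["fy"]*z,z,np.ones_like(z)],-1)
    W=P@np.linalg.inv(s["view"]).T
    W=W[...,:3]; W[z<=0]=np.nan
    return W
E
python3 - <<'E'
from h import *
for n in("top","side"):
    s=r.snapshot(n); cv2.imwrite(f"pics/{n}0.png",s["img"]); np.savez(f"{n}0.npz",**{k:s[k] for k in s})
    print(n,np.linalg.inv(s["view"])[:3,:].round(2).tolist())
print(r.sense())
E
```

```text
top [[-0.03, -1.0, 0.08, 396.6], [-1.0, 0.03, -0.0, -71.91], [0.0, -0.08, -1.0, 1574.36]]
side [[-0.94, -0.24, 0.23, 173.86], [-0.33, 0.72, -0.61, 835.54], [-0.02, -0.65, -0.76, 1243.24]]
{'time': 0.1, 'joint_pos': array([-7.06121312e+01,  7.51280153e+00,  8.53215324e+01,  3.05680301e-04,
        8.72609170e+01, -4.89397619e+00]), 'qd': array([-0.02737604, -0.04433779, -0.1660178 , -0.00417981,  0.01573436,
       -0.0290039 ]), 'joint_efforts': array([ 3.01491000e-04, -5.70953465e+01, -5.01942945e+01, -2.26239940e-04,
        8.13981809e-03, -1.03475659e-04]), 'tool_pos': array([ 246.58878781, -546.45966729,  230.34270409]), 'tcp_rot': array([-1.79905122e+02, -8.43025145e-03,  2.42818231e+01]), 'ft_force': array([-0.11464283,  0.39934747, -1.02529303]), 'wrist_torque': array([-0.01068055,  0.00016707,  0.0530487 ]), 'grip_force': 0.0, 'finger_gap': 85.50970096504685}
```

View pics/top0.png

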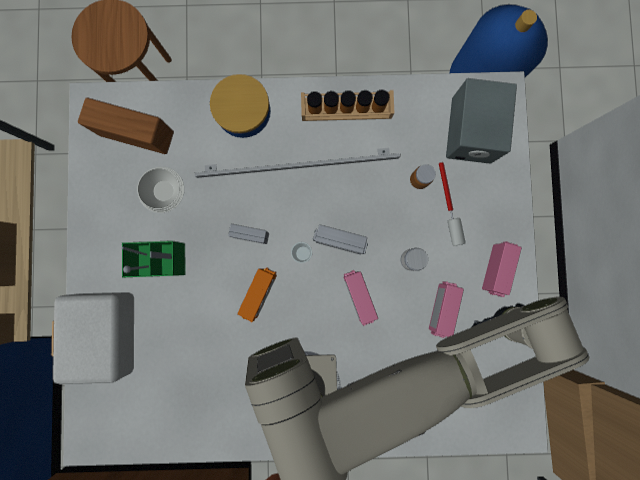

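View pics/side0.png

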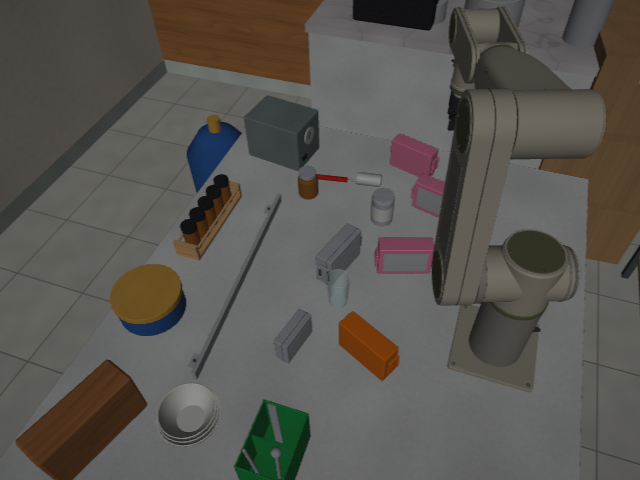

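The top view shows two grey boxes: (340,239), which is longer and has end latches, and (248,233), which is shorter with none. The orange (257,294) and pink (361,298), (446,308), (502,268) boxes are look-alikes. The rail runs from (197,175) to (400,155), and the tumbler is at (302,252). The side view agrees: the latched box is at (338,253). I'll confirm it in an enlarged crop and measure.

```bash
python3 - <<'E'
from h import *
s=dict(np.load("top0.npz")); t=dict(np.load("side0.npz"))
a=cv2.resize(s["img"][200:280,215:435],None,fx=3.5,fy=3.5,interpolation=2)
b=cv2.resize(t["img"][210:320,260:440],None,fx=2.8,fy=2.8,interpolation=2)
c=np.zeros((a.shape[0]+b.shape[0],max(a.shape[1],b.shape[1]),3),np.uint8);c[:a.shape[0],:a.shape[1]]=a;c[a.shape[0]:,:b.shape[1]]=b
cv2.imwrite("pics/c1.png",c);print(c.shape)
W=world(s)
def rect(name,x0,y0,x1,y1,zl,zh,W=W):
    w=W[y0:y1,x0:x1].reshape(-1,3); w=w[(w[:,2]>zl)&(w[:,2]<zh)]
    print(name,len(w),np.median(w[:,2]).round(1),cv2.minAreaRect(w[:,:2].astype(np.float32)),w.min(0).round(1),w.max(0).round(1))
    return w
b=rect("box",305,215,378,265,98,125); rect("tin",222,215,275,250,72,100); rect("tumbler",288,238,318,268,60,125)
rect("can",398,244,432,275,90,125); 
w=rect("rail",190,145,405,182,28,42)
m=np.polyfit(w[:,1],w[:,0],1);print("rail x=",m, "deg",np.degrees(np.arctan(m[0])))
ws=world(t); 
w2=rect("rail side",185,190,285,380,30,42,ws)
m=np.polyfit(w2[:,1],w2[:,0],1);print("rail x=",m)
rect("box side",310,215,370,290,98,125,ws)
print("table z",np.nanmedian(W[280:330,280:330,2]))
E
```

```text
(588, 770, 3)
box 897 109.7 ((488.6192321777344, -111.70609283447266), (110.39389038085938, 203.33023071289062), 7.46734094619751) [ 421.1 -213.8   98.4] [538.2 -18.  119. ]
tin 482 84.3 ((517.8795776367188, 168.7408905029297), (120.30769348144531, 42.465553283691406), 77.60806274414062) [486.7 107.   72.8] [547.8 230.1  95.7]
tumbler 160 105.3 ((462.77606201171875, -11.924842834472656), (65.36439514160156, 93.12525939941406), 65.76923370361328) [418.2 -57.8  60.6] [495.1  26.3 116.1]
can 416 108.7 ((418.56854248046875, -370.84967041015625), (69.06524658203125, 70.18323516845703), 88.55471801757812) [ 383.5 -405.5   90.1] [ 453.9 -336.3  121.2]
rail 766 34.9 ((749.9781494140625, 5.275177001953125), (14.622295379638672, 697.5765991210938), 4.021905422210693) [ 720.7 -342.5   28. ] [780.7 353.2  41.9]
rail x= [-7.00056279e-02  7.49755816e+02] deg -4.004493821275203
rail side 1056 36.0 ((783.2100830078125, -0.7774658203125), (299.62481689453125, 700.25732421875), 23.449951171875) [ 520.4 -346.7   30. ] [953.6 353.1  42. ]
rail x= [-2.02393582e-01  7.75092012e+02]
box side 1031 109.3 ((482.7474365234375, -92.77247619628906), (112.27826690673828, 248.89163208007812), 7.452934741973877) [ 415.1 -218.1   98.1] [536.   27.6 117. ]
table z 0.006228400939562562
```

View pics/c1.png

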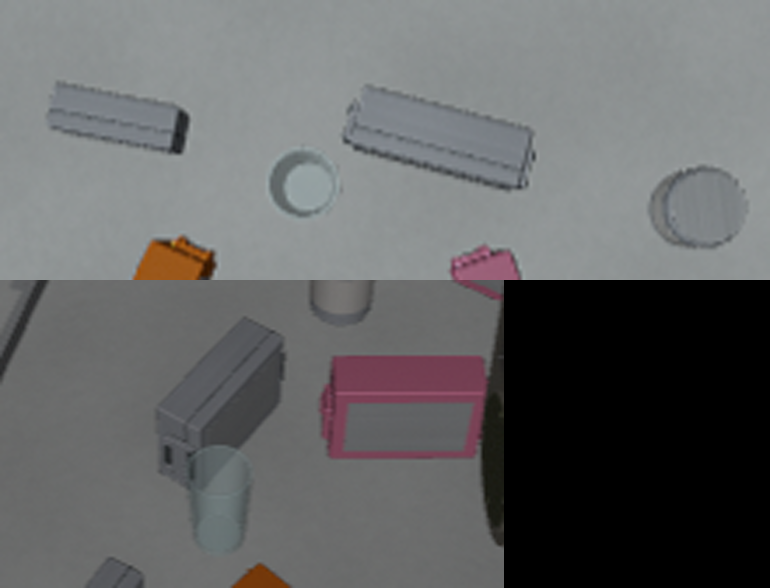

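The crop confirms it. The grey box at (345,135) in the enlarged top view has latches on both ends, and the side inset shows the latch at its near end. The tin has none. I'll refit the box without the tumbler pixels and work out the approach.

```bash
cat >> h.py <<'E'
def loc(dX,dY,dZ,yaw):
    c,s=np.cos(np.radians(yaw)),np.sin(np.radians(yaw)); return [round(c*dX+s*dY,1),round(s*dX-c*dY,1),round(-dZ,1)]
def fit(W,x0,y0,x1,y1,zl,zh):
    w=W[y0:y1,x0:x1].reshape(-1,3); w=w[(w[:,2]>zl)&(w[:,2]<zh)]
    b=cv2.boxPoints(cv2.minAreaRect(w[:,:2].astype(np.float32))); return w,b.round(1)
E
python3 - <<'E'
from h import *
s=dict(np.load("top0.npz")); t=dict(np.load("side0.npz")); W=world(s)
for lim in((312,218,372,260),(316,222,366,256)):
    w,b=fit(W,*lim,106,114); print(len(w),b.tolist(),np.linalg.norm(b-np.roll(b,1,0),axis=1).round(1))
w,b=fit(W,290,240,314,265,100,116); print("tumbler",len(w),cv2.minEnclosingCircle(w[:,:2].astype(np.float32)))
w,b=fit(world(t),312,222,364,290,107,112); print("side",len(w),b.tolist())
q=world(s)[145:182,190:405].reshape(-1,3); q=q[(q[:,2]>33)&(q[:,2]<38)]
res=q[:,0]-(749.76-.07*q[:,1]); print("rail band",np.percentile(res,[2,10,50,90,98]).round(1))
E
```

```text
693 [[441.29998779296875, -201.8000030517578], [494.0, -217.3000030517578], [538.9000244140625, -64.5], [486.20001220703125, -49.0]] [159.3  54.9 159.3  54.9]
687 [[441.3999938964844, -201.60000610351562], [494.0, -217.0], [538.9000244140625, -64.5], [486.20001220703125, -49.0]] [159.   54.8 159.   54.9]
tumbler 89 ((451.25103759765625, -6.35274076461792), 33.59686279296875)
side 587 [[412.70001220703125, 23.799999237060547], [442.79998779296875, -218.10000610351562], [550.4000244140625, -204.6999969482422], [520.2999877929688, 37.20000076293945]]
rail band [-6.  -4.9  0.4  5.4  6.2]
```

Emit:
{"method": "send_rows", "body": {
  "increments": [
    [0, -60, 0, 0, 0, 0.12],
    [0, -60, 0, 0, 0, 0.12],
    [0, -60, 0, 0, 0, 0.12],
    [0, -60, 0, 0, 0, 0.12],
    [0, -60, 0, 0, 0, 0.12]
  ],
  "grip": 1
}}

```text
time: 0.72
tool_pos: [192.1, -254.4, 230.7]
tcp_rot: [-180.0, 0.0, -10.4]
ft_force: [0.8, 1.2, 1.2]
finger_gap: 0.3
grip_force: 0.0
```

Emit:
{"method": "send_rows", "body": {
  "increments": [
    [42, -36, 0, 0, 0, 0],
    [42, -36, 0, 0, 0, 0],
    [42, -36, 0, 0, 0, 0],
    [42, -36, 0, 0, 0, 0],
    [42, -36, 0, 0, 0, 0.105]
  ]
}}

```text
time: 1.35
tool_pos: [432.4, -114.4, 231.1]
tcp_rot: [180.0, -0.0, -16.2]
ft_force: [0.1, -1.0, 0.4]
finger_gap: 0.1
grip_force: 0.0
```

Emit:
{"method": "send_rows", "body": {
  "increments": [
    [0, 0, 45, 0, 0, 0],
    [0, 0, 45, 0, 0, 0],
    [0, 0, 40, 0, 0, 0],
    [0, 0, 0, 0, 0, 0]
  ]
}}

```text
time: 1.85
tool_pos: [427.9, -114.5, 97.7]
tcp_rot: [-180.0, 0.5, -16.1]
ft_force: [-0.4, -0.2, -1.0]
finger_gap: 0.3
grip_force: 0.0
```

Emit:
{"method": "send_rows", "body": {
  "increments": [
    [5, 0, 0, 0, 0, 0],
    [5, 0, 0, 0, 0, 0],
    [5, 0, 0, 0, 0, 0],
    [5, 0, 0, 0, 0, 0],
    [5, 0, 0, 0, 0, 0]
  ]
}}

```text
time: 2.48
tool_pos: [455.3, -122.8, 101.5]
tcp_rot: [180.0, 0.0, -16.1]
ft_force: [-1.6, 1.2, 0.3]
finger_gap: -0.1
grip_force: 0.6
```

Emit:
{"method": "send_rows", "body": {
  "increments": [
    [4, 0, 0, 0, 0, 0],
    [4, 0, 0, 0, 0, 0],
    [4, 0, 0, 0, 0, 0],
    [4, 0, 0, 0, 0, 0],
    [4, 0, 0, 0, 0, 0]
  ]
}}

```text
time: 3.1
tool_pos: [474.5, -128.4, 101.3]
tcp_rot: [180.0, -0.0, -16.1]
ft_force: [-1.6, 0.1, 0.6]
finger_gap: -0.2
grip_force: 0.4
```

```bash
python3 - <<'E'
from h import *
s=r.snapshot("side"); t=r.snapshot("top")
a=cv2.resize(s["img"][190:330,250:450],None,fx=2,fy=2,interpolation=2); b=cv2.resize(t["img"][190:330,270:470],None,fx=2,fy=2,interpolation=2)
cv2.imwrite("pics/p2.png",np.hstack([a,b]))
E
```

```text
(no output)
```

View pics/p2.png

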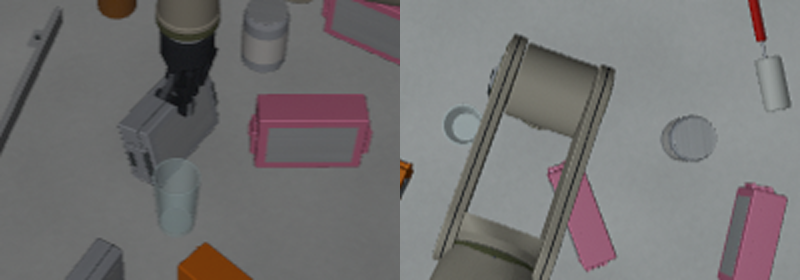

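The left half (side view) shows the fingers at (180,95) against the lid, with the box leaning slightly away from the robot. The arm hides the box in the top view. I'll keep pushing.

Emit:
{"method": "send_rows", "body": {
  "increments": [
    [5, 0, 0, 0, 0, 0],
    [5, 0, 0, 0, 0, 0],
    [5, 0, 0, 0, 0, 0],
    [5, 0, 0, 0, 0, 0],
    [5, 0, 0, 0, 0, 0]
  ]
}}

```text
time: 3.82
tool_pos: [498.6, -135.3, 101.2]
tcp_rot: [-180.0, -0.0, -16.1]
ft_force: [-0.0, -0.4, -0.1]
finger_gap: -0.4
grip_force: 0.0
```

Emit:
{"method": "send_rows", "body": {
  "increments": [
    [5, 0, 0, 0, 0, 0],
    [5, 0, 0, 0, 0, 0],
    [0, 0, 0, 0, 0, 0],
    [0, 0, 0, 0, 0, 0]
  ]
}}

```text
time: 4.32
tool_pos: [507.8, -137.9, 101.2]
tcp_rot: [-180.0, 0.0, -16.1]
ft_force: [-0.2, 0.8, -0.4]
finger_gap: -0.1
grip_force: 0.0
```

```bash
python3 - <<'E'
from h import *
s=r.snapshot("side"); t=r.snapshot("wrist")
a=cv2.resize(s["img"][160:340,220:460],None,fx=1.6,fy=1.6,interpolation=2); b=cv2.resize(t["img"],(384,288))
cv2.imwrite("pics/p3.png",np.hstack([a,b]))
E
```

```text
(no output)
```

View pics/p3.png

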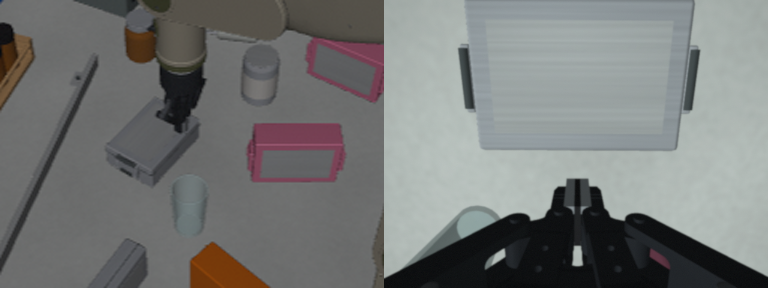

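The box lies flat with its lid up; in the wrist view the lid covers (470–690, 0–150), and the tumbler is undisturbed. I'll measure its pose from the wrist and side depth, and back off.

Emit:
{"method": "send_rows", "body": {
  "increments": [
    [-20, 0, 0, 0, 0, 0],
    [-20, 0, -10, 0, 0, 0],
    [-15, 0, -10, 0, 0, 0],
    [0, 0, 0, 0, 0, 0]
  ],
  "grip": -1
}}

```text
time: 4.92
tool_pos: [455.1, -122.8, 122.1]
tcp_rot: [180.0, -0.1, -16.1]
ft_force: [-0.0, 0.4, -0.3]
finger_gap: 72.5
grip_force: 0.0
```

```bash
python3 - <<'E'
from h import *
print(r.sense()["tool_pos"])
s=r.snapshot("wrist"); W=world(s)
w=W.reshape(-1,3); w=w[(w[:,2]>47)&(w[:,2]<62)&(w[:,0]>500)]
b=cv2.boxPoints(cv2.minAreaRect(w[:,:2].astype(np.float32)));print("wrist",len(w),b.round(1).tolist(),np.median(w[:,2]))
W=world(r.snapshot("side")); w=W[190:330,280:390].reshape(-1,3); w=w[(w[:,2]>50)&(w[:,2]<60)&(w[:,0]>505)&(w[:,1]>-300)&(w[:,1]<-40)]
print("side",len(w),cv2.boxPoints(cv2.minAreaRect(w[:,:2].astype(np.float32))).round(1).tolist())
E
```

```text
[ 455.07361975 -122.76933175  122.09845543]
wrist 46701 [[494.3999938964844, -227.89999389648438], [552.0, -244.5], [601.2000122070312, -73.9000015258789], [543.7000122070312, -57.29999923706055]] 55.20203054497904
side 1185 [[494.79998779296875, -227.6999969482422], [601.9000244140625, -257.5], [649.0999755859375, -87.5999984741211], [542.0, -57.79999923706055]]
```

Emit:
{"method": "send_rows", "body": {
  "increments": [
    [25, 0, 0, 0, 0, 0],
    [0, 0, 40, 0, 0, 0],
    [0, 0, 40, 0, 0, 0],
    [0, 0, 28, 0, 0, 0],
    [0, 0, 0, 0, 0, 0]
  ]
}}

```text
time: 5.65
tool_pos: [476.7, -128.8, 10.3]
tcp_rot: [-180.0, 0.4, -16.1]
ft_force: [-0.2, -0.2, 0.0]
finger_gap: 85.0
grip_force: 0.0
```

Emit:
{"method": "send_rows", "body": {
  "increments": [
    [8, 0, 0, 0, 0, 0],
    [7, 0, 0, 0, 0, 0],
    [6, 0, 0, 0, 0, 0],
    [5, 0, 0, 0, 0, 0],
    [5, 0, 0, 0, 0, 0]
  ]
}}

```text
time: 6.28
tool_pos: [509.2, -138.4, 13.5]
tcp_rot: [180.0, -0.0, -16.1]
ft_force: [-2.0, -0.3, 1.1]
finger_gap: 85.2
grip_force: 0.8
```

Emit:
{"method": "send_rows", "body": {
  "increments": [
    [6, 0, 0, 0, 0, -0.023],
    [6, 0, 0, 0, 0, -0.023],
    [6, 0, 0, 0, 0, -0.023],
    [6, 0, 0, 0, 0, -0.023],
    [6, 0, 0, 0, 0, -0.023]
  ]
}}

```text
time: 6.9
tool_pos: [538.3, -145.3, 13.1]
tcp_rot: [-180.0, 0.0, -9.4]
ft_force: [-1.6, -0.7, -1.5]
finger_gap: 85.0
grip_force: 0.7
```

Emit:
{"method": "send_rows", "body": {
  "increments": [
    [6, 0, 0, 0, 0, -0.023],
    [6, 0, 0, 0, 0, -0.023],
    [6, 0, 0, 0, 0, -0.023],
    [6, 0, 0, 0, 0, -0.023],
    [6, 0, 0, 0, 0, -0.023]
  ]
}}

```text
time: 7.52
tool_pos: [568.2, -148.9, 13.3]
tcp_rot: [180.0, -0.0, -2.8]
ft_force: [-1.5, 0.9, -0.2]
finger_gap: 85.3
grip_force: 0.7
```

```bash
cat >> h.py <<'E'
def box():
    s=r.snapshot("side"); W=world(s); w=W.reshape(-1,3)
    w=w[(w[:,2]>51)&(w[:,2]<59)&(w[:,0]>505)&(w[:,0]<760)&(w[:,1]>-330)&(w[:,1]<-20)]
    m=cv2.minAreaRect(w[:,:2].astype(np.float32)); b=cv2.boxPoints(m)
    print("rect",b.round(1).tolist(),m[1]); print("rail gap",(743.8-.07*b[:,1]-b[:,0]).round(1)/1.0)
    return s
E
python3 - <<'E'
from h import *
s=box(); t=r.snapshot("top")
a=cv2.resize(s["img"][160:340,220:460],None,fx=1.6,fy=1.6,interpolation=2); b=cv2.resize(t["img"][140:320,190:430],None,fx=1.6,fy=1.6,interpolation=2)
cv2.imwrite("pics/p4.png",np.hstack([a,b]))
E
```

```text
rect [[550.4000244140625, -230.39999389648438], [682.5, -238.60000610351562], [693.0, -66.30000305175781], [561.0, -58.099998474121094]] (172.62631225585938, 132.2537078857422)
rail gap [209.5  78.   55.4 186.8]
```

View pics/p4.png

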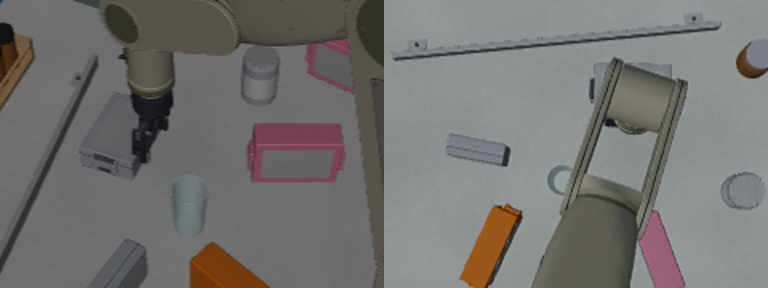

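The side view (left) shows the box flat and turning with the hand, with its latch end at (105,160). The tumbler (190,205) and tin (130,260) are untouched. About 65 mm remains to the rail.

Emit:
{"method": "send_rows", "body": {
  "increments": [
    [6, 0, 0, 0, 0, -0.024],
    [6, 0, 0, 0, 0, -0.024],
    [6, 0, 0, 0, 0, -0.024],
    [6, 0, 0, 0, 0, -0.024],
    [6, 0, 0, 0, 0, -0.023]
  ]
}}

```text
time: 8.25
tool_pos: [598.2, -149.0, 13.3]
tcp_rot: [180.0, 0.0, 4.0]
ft_force: [-1.3, -1.0, 0.5]
finger_gap: 85.3
grip_force: 0.9
```

Emit:
{"method": "send_rows", "body": {
  "increments": [
    [5, 0, 0, 0, 0, 0],
    [5, 0, 0, 0, 0, 0],
    [4, 0, 0, 0, 0, 0],
    [4, 0, 0, 0, 0, 0],
    [4, 0, 0, 0, 0, 0]
  ]
}}

```text
time: 8.88
tool_pos: [619.9, -147.4, 13.3]
tcp_rot: [-180.0, 0.0, 3.9]
ft_force: [-2.0, -0.1, 1.3]
finger_gap: 85.5
grip_force: 1.2
```

Emit:
{"method": "send_rows", "body": {
  "increments": [
    [2, 0, 0, 0, 0, 0],
    [2, 0, 0, 0, 0, 0],
    [0, 0, 0, 0, 0, 0]
  ]
}}

```text
time: 9.25
tool_pos: [624.0, -147.1, 13.3]
tcp_rot: [180.0, -0.0, 3.9]
ft_force: [-0.7, 0.2, -0.1]
finger_gap: 85.3
grip_force: 0.1
```

Predicted remaining gap is about 8 mm. I'll creep forward until the force rises.

Emit:
{"method": "send_rows", "body": {
  "increments": [
    [1.5, 0, 0, 0, 0, 0],
    [1.5, 0, 0, 0, 0, 0],
    [1.5, 0, 0, 0, 0, 0],
    [1.5, 0, 0, 0, 0, 0]
  ]
}}

```text
time: 9.75
tool_pos: [629.7, -146.8, 13.3]
tcp_rot: [-180.0, 0.0, 3.9]
ft_force: [-2.9, -0.3, 1.1]
finger_gap: 85.0
grip_force: 1.3
```

Emit:
{"method": "send_rows", "body": {
  "increments": [
    [1, 0, 0, 0, 0, 0],
    [1, 0, 0, 0, 0, 0]
  ]
}}

```text
time: 10.0
tool_pos: [631.7, -146.7, 13.3]
tcp_rot: [180.0, 0.0, 3.9]
ft_force: [-3.1, 0.2, 1.9]
finger_gap: 85.2
grip_force: 1.4
```

Emit:
{"method": "send_rows", "body": {
  "increments": [
    [1, 0, 0, 0, 0, 0],
    [1, 0, 0, 0, 0, 0]
  ]
}}

```text
time: 10.25
tool_pos: [632.0, -146.7, 13.3]
tcp_rot: [-180.0, 0.2, 3.9]
ft_force: [-15.8, -1.0, 11.0]
finger_gap: 85.9
grip_force: 8.0
```

Emit:
{"method": "send_rows", "body": {
  "increments": [
    [1, 0, 0, 0, 0, 0]
  ]
}}

```text
time: 10.38
tool_pos: [632.0, -146.8, 13.2]
tcp_rot: [-180.0, 0.3, 3.9]
ft_force: [-22.3, -1.8, 16.4]
finger_gap: 85.4
grip_force: 11.0
```

Emit:
{"method": "send_rows", "body": {
  "increments": [
    [1, 0, 0, 0, 0, 0]
  ]
}}

```text
time: 10.5
tool_pos: [632.0, -146.8, 13.2]
tcp_rot: [-180.0, 0.5, 3.9]
ft_force: [-27.3, -2.5, 20.8]
finger_gap: 85.3
grip_force: 13.7
```

Emit:
{"method": "send_rows", "body": {
  "increments": [
    [1, 0, 0, 0, 0, 0]
  ]
}}

```text
time: 10.62
tool_pos: [632.0, -146.8, 13.2]
tcp_rot: [-179.9, 0.6, 3.9]
ft_force: [-33.0, -1.7, 26.0]
finger_gap: 85.4
grip_force: 17.0
```

The box is firmly against the rail. I'll back straight off and then rise.

Emit:
{"method": "send_rows", "body": {
  "increments": [
    [-4, 0, 0, 0, 0, 0],
    [-6, 0, 0, 0, 0, 0],
    [-15, 0, 0, 0, 0, 0],
    [-20, 0, 0, 0, 0, 0],
    [-20, 0, 0, 0, 0, 0]
  ]
}}

```text
time: 11.25
tool_pos: [571.6, -150.6, 13.3]
tcp_rot: [180.0, -0.1, 3.9]
ft_force: [-0.4, -0.6, 0.8]
finger_gap: 85.3
grip_force: 0.0
```

Emit:
{"method": "send_rows", "body": {
  "increments": [
    [0, 0, -50, 0, 0, 0],
    [-40, 0, -50, 0, 0, 0],
    [-50, 0, -50, 0, 0, 0],
    [-50, 0, -50, 0, 0, 0],
    [-50, 0, 0, 0, 0, 0]
  ]
}}

```text
time: 11.88
tool_pos: [396.2, -164.0, 205.2]
tcp_rot: [179.7, -0.5, 3.9]
ft_force: [-0.1, -1.0, 0.8]
finger_gap: 85.6
grip_force: 0.0
```

Emit:
{"method": "send_rows", "body": {
  "increments": [
    [-40, 40, 0, 0, 0, 0],
    [-20, 50, 0, 0, 0, 0],
    [0, 50, 0, 0, 0, 0],
    [0, 50, 0, 0, 0, 0],
    [0, 0, 0, 0, 0, 0]
  ]
}}

```text
time: 12.5
tool_pos: [347.4, -359.0, 199.9]
tcp_rot: [180.0, 0.0, 3.7]
ft_force: [-0.1, 0.2, 0.8]
finger_gap: 85.5
grip_force: 0.0
```

```bash
python3 - <<'E'
from h import *
s=box(); t=r.snapshot("top"); W=world(t); w=W.reshape(-1,3)
w=w[(w[:,2]>50)&(w[:,2]<60)&(w[:,0]>600)&(w[:,0]<765)&(w[:,1]>-260)&(w[:,1]<-20)]
m=cv2.minAreaRect(w[:,:2].astype(np.float32)); b=cv2.boxPoints(m)
print("top",b.round(1).tolist(),m[1],np.median(w[:,2]),(743.8-.07*b[:,1]-b[:,0]).round(1))
for n,l,z in(("tin",(222,215,275,250),(80,88)),("tumb",(286,236,318,268),(100,116)),("can",(398,244,432,275),(106,114))):
    w,bb=fit(W,*l,*z); print(n,bb.mean(0))
    w,bb=fit(world(dict(np.load("top0.npz"))),*l,*z); print(n,bb.mean(0))
a=cv2.resize(s["img"][130:370,180:420],(400,400),interpolation=2); b=cv2.resize(t["img"][130:330,200:400],(400,400),interpolation=2)
cv2.imwrite("pics/p5.png",np.hstack([a,b]))
E
```

```text
rect [[636.2000122070312, -55.70000076293945], [646.0999755859375, -233.5], [756.7000122070312, -227.39999389648438], [746.7999877929688, -49.5]] (110.79048919677734, 178.10548400878906)
rail gap [111.5 114.1   3.    0.4]
top [[637.7000122070312, -59.70000076293945], [650.4000244140625, -235.60000610351562], [760.4000244140625, -227.60000610351562], [747.5999755859375, -51.70000076293945]] (110.23919677734375, 176.353515625) 54.851647113605054 [110.3 109.8  -0.7  -0.2]
tin [518.15 168.1 ]
tin [518.2   168.725]
tumb [450.15       -6.0000005]
tumb [455.35  -20.525]
can [ 421.4  -372.75]
can [ 420.65 -372.4 ]
```

View pics/p5.png

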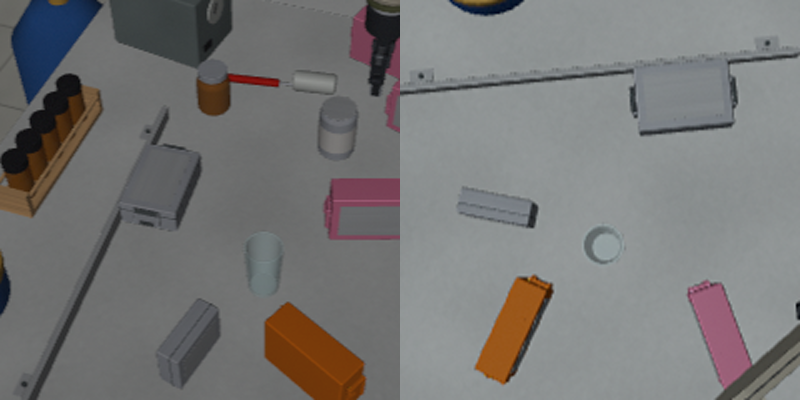

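The box lies lid up and flush against the rail: (635–735, 60–130) in the top view, with gaps under 1 mm in the top depth. The tumbler, tin and can have not moved, and the hand is clear.

```bash
python3 -c "
from bench import r
print(r.hand_in())"
```

```text
the job is handed in; nothing more can be done
None
```

I tipped the lunch box onto its base with the lid up and pushed it flat against the rail, then took the hand clear and handed the job in at about 12.5 s. In the last top-camera check both ends were within about 1 mm of the rail, and the tin, tumbler and can had not moved; no verdict came back.

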